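# Fit the winder's drive gear and snap in its retaining clip

## Task

Put the brass drive gear, hub upwards, over the winder spindle that stands in the vise, right down on its collar, and let go. Then take the small black retaining clip from the blue mat, feel lightly for the groove in the spindle above the hub (a hard push beside it scores the shaft), and push the clip in sideways, without forcing it, until it snaps fully home. Leave both there and leave everything else on the desk where it is.

Things in the scene. Friction and masses are not known exactly. Their poses are not given: they have to be found in the camera images.
- spindle: Upright steel watch-winder spindle in a bearing cartridge held by the vise; does not move. Origin: on the axis, in the top face of its 36 mm wide collar, on which the gear must sit; z up. Above the collar stands a 20 mm round shaft with one all-round groove, 5.5 mm wide, 15 mm diameter at its bottom; above the groove it is 20 mm again for 5 mm, then tapers over 4 mm to a 13.6 mm top.
- spindle_collar (a point): Same point as the spindle's origin. The shaft, very tight (80 N) in its bearing, was drawn up to bare the groove by an amount nobody measured, which no pose shows: the groove's lower edge is 22.5 to 31.5 mm above this point (0.5 to 9.5 mm above the fitted gear's hub), a different height each time; the shaft's top is 14.5 mm above that edge. It is pushed back in later.
- gear: Brass drive gear, about 160 g: toothed disc 70 mm wide and 6 mm thick with a hub 32 mm wide standing 16 mm above it, 22 mm high in all; bore 22 mm (1 mm play all round the shaft). Lies hub up on the mat. Origin: centre of its underside, z up.
- clip: Small retaining clip of blackened spring steel, 32 g, lying flat on the mat (the larger one, in the saucer, does not fit). Origin: centre of the C on its underside; z up; x points out of the open mouth. The C is 4 mm thick and about 28 mm wide: two slick springy arms ending in round noses, a stop lug at the back. It reaches from x = -35 (end of the tab) to +9 mm.
- clip_tab (a point): Centre of the clip's ribbed, grippy tab behind the C, 26.5 mm behind the clip's origin, 5 mm above its underside: 17 mm long (x), 14 mm wide (y), 10 mm high. Grip it here across the 14 mm, leaving the arms free to spring.
- clip_seat (a point): Centre of the C, 2 mm above the clip's origin. Pushed along x, the noses meet the full 20 mm shaft with this 16 mm short of the axis (over 10 N there scores the shaft), the groove's bottom at 12.5 mm. In the groove the push peaks at about 7 N, it snaps over at 6 mm and stops hard with this point on the axis; do not lean on it with over 20 N. Clip height play in the groove: 1.5 mm.
- vise: Steel bench vise on a round 112 mm foot, fixed. Origin: under the centre of its foot, below the spindle. Jaws 70 mm wide, tops 95 mm above the desk; lever handle at its -x side, 98 mm long, up to 81 mm high.
- mat: Blue silicone mat, 220 x 380 x 3 mm, fixed. Origin: centre of its underside, x across the short side.
- big_clip: Black clip of the same shape but 1.3 times as large, lying in the saucer: leave it. Origin as on the small clip.
- saucer: Grey ceramic saucer, 156 mm wide, 18 mm high: leave it. Origin: centre of its underside.
- jar: Lidded glass jar, 74 mm wide, 102 mm high: leave it closed and in place. Origin: centre of its underside.
- movement_ring: Aluminium movement ring, 50 mm wide, 10 mm high, on the mat: leave it. Origin: centre of its underside.
- tweezers: Steel tweezers, 120 mm long, lying on the mat near its far edge: leave them. Origin: middle of the underside.
- screwdriver: Screwdriver, 150 mm long, lying on the desk: leave it. Origin: on its underside.
- loupe: Black eye loupe, 34 mm wide, 30 mm high: leave it. Origin: centre of its underside.

How it is judged:
By the outcome, as a careful person would: the job done as asked, in the order asked, and still so for the second after the job is handed in, with the robot touching nothing.
It also fails if it takes over 72 s, if anything falls off the work surface, if the arm or the gripper's body presses on something with over 40 N, if the wrist force passes 120 N, or if a joint passes its speed limit or range.

## Robot

A 7-joint arm with a two-finger parallel gripper is mounted at the origin on the work surface. World frame = base frame: x ahead of the robot, y to its left, z up, the work surface at z = 0. Lengths are in m, angles in rad, forces in N, time in s.
With the tool pointing down it reaches from about 0.425 to 0.925 m from the base axis. Payload 6.8 kg.
Tool frame: the origin (TCP) lies at the very end of the fingers, on their centre line; the grasp point (between the pads) lies 19 mm behind it (env.hold_point_z is the y of the grasp point in the tool frame, in m); y points along the fingers, x is the direction in which the jaws open and shut, and the axes are right-handed (so a half turn about y gives the same grasp; the last joint's range is limited). The gripper opens to 88 mm and grips with 3 to 60 N. Pads are 20 mm wide; open, the fingers measure 115 mm over their backs; the gripper's body (75 mm by 178 mm) begins 61 mm behind the grasp point.
Start: joints at [1.189, 0.477, 0.022, 1.555, -0.011, 1.109, -0.083], TCP at [0.183, -0.65, 0.223] pointing down, gripper open.
Joint ranges: [-2.96, 2.96], [-0.34, 2.1], [-1.41, 1.46], [0.24, 2.44], [-1.37, 4.51], [0.17, 1.92], [-2.96, 2.96]. Speed limits (rad/s): [2.39, 2.39, 3.14, 3.14, 3.14, 3.14, 3.14].

## Interface

Orientations are given as a unit quaternion [x, y, z, w].
In Python, from plant import env gives the robot as it stands.
- The arm moves only by the tool drive_tool, never from a script. Its argument "motion" is text: rows parted by semicolons, each of 7 numbers parted by spaces: the shift along the tool's x, y, z in cm, then the turn, a rotation vector about the tool's x, y, z in degrees, then the gripper command: -1 is shut, 1 is fully open, values between are in proportion. A call has 1 to 20 rows; each row shifts and turns the commanded pose from where the row before left it, along the tool's axes as they then stand; what a row does not reach is not made up. A row lasts 1/12 s, in which the tool goes at most 41.7 mm and 7.16 degrees, less where a joint would pass 70% of its speed; a pose out of reach is approached as far as the arm can. A call is refused whole if a number of a shift passes 4.17 or a number of a turn 7.16, either way. A call with a gripper value outside its range is refused whole. The fingers move at their own pace and stop on an object; the grip force is fixed at half the most. Time passes only in rows, so rows that do not move let the fingers close. It gives the time, the measured TCP pose, the force and the opening at its end, in the units of the state.
- env.read_state(): the state, without advancing time (a new reading comes with each control period).
- env.camera(name): name is "side" or "top" or "wrist"; returns a dict with "img" (384x512x3 uint8, blue, green, red), "range_z" (384x512 float32, m along the optical axis (not along the pixel's ray), 0 where there is no reading), "fov_y" (degrees; the focal length in pixels is half the picture's height over the tangent of half this angle, whatever the lens; pixels are square), "cx", "cy" (the principal point, pixels), "extrinsics" (4x4, takes a point from camera to world coordinates). Camera axes: x right, y up, looking along -z (the intrinsics and any distortion apply to the point x, -y, -z); pixel columns grow to the right and rows downward; lengths in m; the calibration is good to about 2 mm. The wrist camera is an equidistant fisheye: a pixel r from the principal point sees the ray r / f radians off the axis. A picture is of the moment at which its call begins.
- env.job_done(): hands the job in, once; it reports no verdict.
The state is a dict: "time": time; "joint_pos": joint angles; "qvel": joint speeds; "effort": joint torques, N m; "tcp_pos": TCP position; "tool_rot": TCP orientation; "ft_force": force on the tool from outside, world axes, zero at the start; "moment": the same for the moment, N m; "width": opening from 0.0 (shut) to 1.0 (fully open).
Only numpy, scipy, OpenCV 4.12 (cv2) and the standard library are available. Lean on these libraries where they do the work, as an engineer would, in place of code of your own. Each camera call takes 0.05 s, during which the arm holds its last target. There are 200 camera calls.

## Working session

There is one attempt and no reset: what is moved stays moved. The work goes in short steps, Python scripts to look and compute and a tool call to move; the robot and the scene stay as the last step left them, time stands still between calls to the robot, and variables do not carry over. Pictures are saved under pics/ and viewed, about 8 in all and at most 12, crops included, and the job is handed in when it is done.

Besides the shell and the picture viewer there is one more tool, called as a command line: name --argument value ..., lists and objects as JSON in quotes. drive_tool: Moves the arm, as the interface text tells. Its arguments: {"type":"object","properties":{"motion":{"type":"string"}},"required":["motion"]}

```bash
ls; mkdir -p pics; cat > h.py <<'E'
import numpy as np, cv2
from plant import env
from scipy.spatial.transform import Rotation as R
def cam(n):
    c=env.camera(n); c['f']=192/np.tan(np.radians(c['fov_y']/2)); c['n']=n; return c
def ray(c,u,v):
    x,y=(u-c['cx'])/c['f'],(v-c['cy'])/c['f']
    if c['n']=='wrist':
        r=np.hypot(x,y); s=np.sin(r)/max(r,1e-9); d=np.array([x*s,-y*s,-np.cos(r)])
    else: d=np.array([x,-y,-1.])
    T=np.array(c['extrinsics']); return T[:3,3],T[:3,:3]@d
def plane(c,u,v,z):
    o,d=ray(c,u,v); return o+d*(z-o[2])/d[2]
def proj(c,p):
    T=np.array(c['extrinsics']); q=T[:3,:3].T@(np.asarray(p)-T[:3,3]); x,y,z=q[0],-q[1],-q[2]
    if c['n']=='wrist':
        r=np.hypot(x,y); t=np.arctan2(r,z); x,y=x/r*t,y/r*t
    else: x,y=x/z,y/z
    return c['cx']+c['f']*x,c['cy']+c['f']*y
def cloud(c):
    v,u=np.mgrid[:384,:512]; x,y=(u-c['cx'])/c['f'],(v-c['cy'])/c['f']; z=c['range_z']
    if c['n']=='wrist':
        r=np.hypot(x,y); k=np.tan(r)/np.maximum(r,1e-9); x,y=x*k,y*k
    T=np.array(c['extrinsics']); P=np.stack([x*z,-y*z,-z],-1)@T[:3,:3].T+T[:3,3]; P[z<=0]=np.nan; return P
def st():
    s=env.read_state(); print('t',round(s['time'],2),'tcp',np.round(s['tcp_pos'],4),'F',np.round(s['ft_force'],1),'w',round(float(s['width']),3)); return s
E
python3 - <<'E'
from h import *
s=st(); print(R.from_quat(s['tool_rot']).as_matrix().round(3), env.hold_point_z)
for n in ['top','side']:
    c=cam(n); cv2.imwrite(f'pics/{n}0.png',c['img']); np.save(f'{n}0.npy',c,allow_pickle=True); print(n,c['f'],c['cx'],c['cy'],np.round(c['extrinsics'],3))
E
```

```text
pics
t 0.0 tcp [ 0.1823 -0.6493  0.2217] F [-0.6 -0.5 -0. ] w 1.003
[[ 0.27  -0.001  0.963]
 [-0.963  0.002  0.27 ]
 [-0.002 -1.    -0.   ]] -0.0187
top 354.0434015123586 253.94199637345395 191.31832870793264 [[-0.006  0.997 -0.083  0.494]
 [-1.    -0.007 -0.018  0.02 ]
 [-0.018  0.082  0.996  1.073]
 [ 0.     0.     0.     1.   ]]
side 454.86572450982084 255.0680077713379 192.72333288475755 [[ 0.987  0.119 -0.108  0.471]
 [-0.16   0.639 -0.752 -0.755]
 [-0.021  0.76   0.65   0.765]
 [ 0.     0.     0.     1.   ]]
```

```bash
python3 -c "
import cv2,numpy as np
a=cv2.imread('pics/top0.png');b=cv2.imread('pics/side0.png')
cv2.imwrite('pics/both0.png',cv2.resize(np.vstack([a,b]),(800,1200),interpolation=cv2.INTER_CUBIC)[:600]);cv2.imwrite('pics/side0b.png',cv2.resize(b,(800,600)))"
```

```text
(no output)
```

View pics/both0.png

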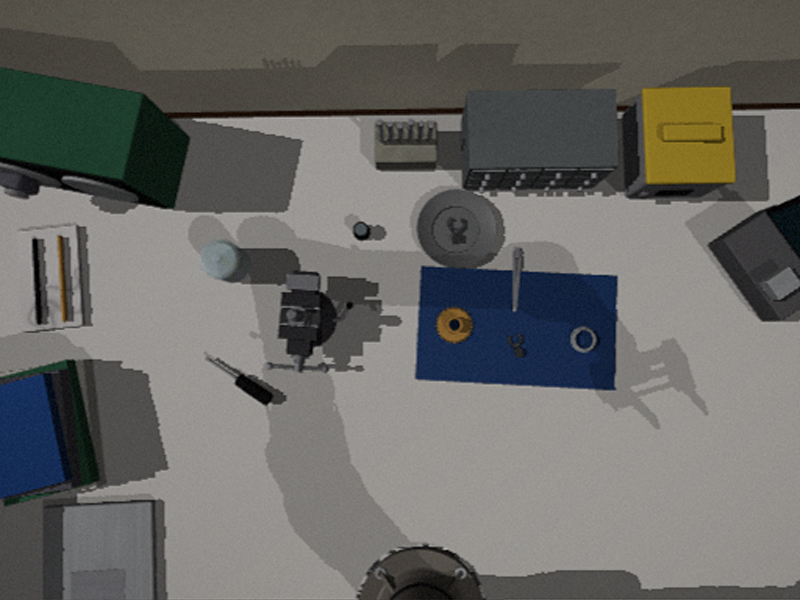

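View pics/side0b.png

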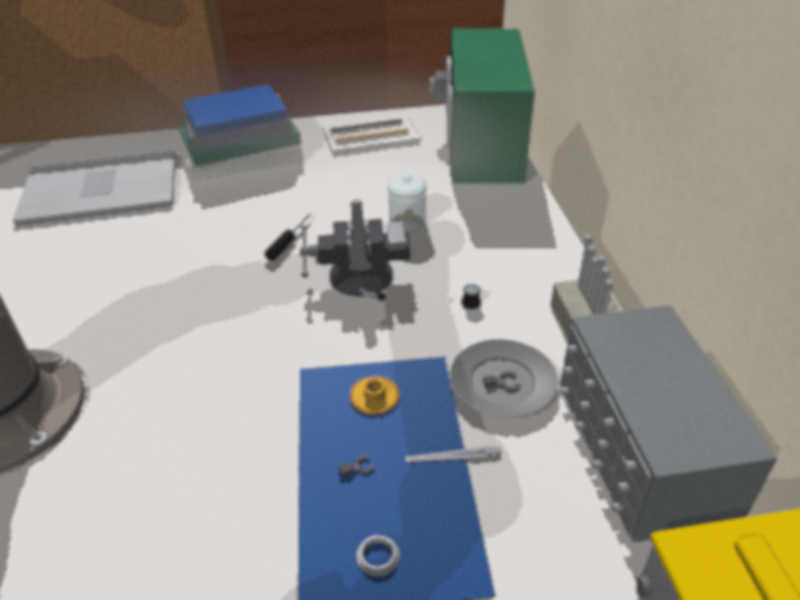

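The top view shows the gear at about (453,325), the small clip at (516,346), tab to the lower right, and the vise and spindle at about (300,315), all in 800-px coordinates. The side view shows the spindle at (357,225). Next I measure these.

```bash
cat > m.py <<'E'
from h import *
def gear(c):
    hsv=cv2.cvtColor(c['img'],cv2.COLOR_BGR2HSV); m=cv2.inRange(hsv,(10,110,50),(35,255,255))
    return m
for n in ['top','side']:
    c=np.load(f'{n}0.npy',allow_pickle=True).item(); P=cloud(c)
    m=gear(c); 
    near=(np.abs(P[...,0]-.5)<.2)&(np.abs(P[...,1])<.2)&(m>0)
    cs,_=cv2.findContours(near.astype(np.uint8),cv2.RETR_EXTERNAL,cv2.CHAIN_APPROX_NONE); k=max(cs,key=cv2.contourArea)
    e=cv2.fitEllipse(cv2.convexHull(k)); print(n,'gear ell',np.round(e[0],1),np.round(e[1],1),'plane .009',plane(c,*e[0],.009).round(4))
    G=P[near]; print(' z pct',np.nanpercentile(G[:,2],[5,50,95]).round(4),'xy mean disc',np.nanmean(G[G[:,2]<.014],0).round(4))
    # clip: dark on mat
    v=c['img'].max(2); 
    cm=(v<75)&(np.abs(P[...,0]-.47)<.12)&(P[...,1]<-.05)&(P[...,1]>-.2)
    cs,_=cv2.findContours(cm.astype(np.uint8),cv2.RETR_EXTERNAL,cv2.CHAIN_APPROX_NONE)
    for k in cs:
        if cv2.contourArea(k)>8:
            q=k[:,0].mean(0); print(' dark',q.round(1),cv2.contourArea(k),plane(c,*q,.006).round(4))
    S=P[(P[...,2]>.09)&(np.abs(P[...,0]-.47)<.15)&(np.abs(P[...,1]-.2)<.12)]
    for a in np.arange(.09,.2,.01):
        s=S[(S[:,2]>=a)&(S[:,2]<a+.01)]
        if len(s): print(' z%.2f'%a,len(s),s.min(0).round(3),s.max(0).round(3),np.median(s,0).round(4))
    u,w=proj(c,np.r_[.47,.17,.12]); 
    for nm,(cu,cv_),sz in [('sp',(u,w),40),('clip',proj(c,[.45,-.09,.005]),40)]:
        cu,cv_=int(cu),int(cv_); im=c['img'][cv_-sz:cv_+sz,cu-sz:cu+sz]; cv2.imwrite(f'/tmp/{n}{nm}.png',cv2.resize(im,(400,300) if 0 else (300,300),interpolation=cv2.INTER_NEAREST)); print(nm,cu-sz,cv_-sz)
r=[np.hstack([cv2.imread(f'/tmp/{n}{a}.png') for a in ('sp','clip')]) for n in ('top','side')]
cv2.imwrite('pics/crops0.png',cv2.convertScaleAbs(np.vstack(r),alpha=1.8))
E
python3 m.py
```

```text
top gear ell [290.1 207.5] [22.1 22.4] plane .009 [ 0.5326 -0.069   0.009 ]
 z pct [0.0028 0.0085 0.0245] xy mean disc [ 0.5331 -0.0694  0.008 ]
 dark [309.8 227.7] 16.5 [ 0.4722 -0.1273  0.006 ]
 dark [290.5 207.3] 27.5 [ 0.5334 -0.0705  0.006 ]
 dark [312.2 216.3] 1148.0 [ 0.5061 -0.135   0.006 ]
 z0.09 528 [0.505 0.176 0.09 ] [0.62  0.252 0.1  ] [0.5635 0.2122 0.0941]
 z0.10 55 [0.53  0.196 0.105] [0.563 0.229 0.11 ] [0.5431 0.2096 0.1085]
 z0.11 18 [0.535 0.198 0.11 ] [0.562 0.22  0.12 ] [0.5483 0.2057 0.111 ]
 z0.12 6 [0.537 0.203 0.12 ] [0.553 0.211 0.128] [0.5438 0.2056 0.1256]
 z0.13 10 [0.536 0.204 0.134] [0.555 0.214 0.14 ] [0.5432 0.2065 0.1373]
 z0.14 8 [0.539 0.204 0.145] [0.554 0.22  0.15 ] [0.5439 0.2126 0.1494]
 z0.15 38 [0.538 0.204 0.15 ] [0.554 0.222 0.157] [0.5463 0.2124 0.153 ]
sp 164 189
clip 257 195
side gear ell [239.3 252.8] [23.1 30.6] plane .009 [ 0.5299 -0.075   0.009 ]
 z pct [0.0053 0.009  0.0247] xy mean disc [ 0.5295 -0.0784  0.0082]
 z0.09 385 [0.503 0.172 0.09 ] [0.617 0.249 0.1  ] [0.5491 0.2037 0.0942]
 z0.10 56 [0.53  0.192 0.1  ] [0.564 0.223 0.11 ] [0.5445 0.2011 0.108 ]
 z0.11 38 [0.531 0.198 0.11 ] [0.562 0.216 0.12 ] [0.5476 0.204  0.1121]
 z0.12 28 [0.537 0.2   0.12 ] [0.555 0.212 0.13 ] [0.545  0.2041 0.1253]
 z0.13 32 [0.537 0.2   0.13 ] [0.556 0.216 0.14 ] [0.5469 0.2055 0.1367]
 z0.14 23 [0.538 0.202 0.141] [0.556 0.21  0.15 ] [0.5451 0.2051 0.1463]
 z0.15 25 [0.538 0.202 0.15 ] [0.556 0.217 0.155] [0.5463 0.2098 0.1528]
sp 159 111
clip 164 224
```

View pics/crops0.png

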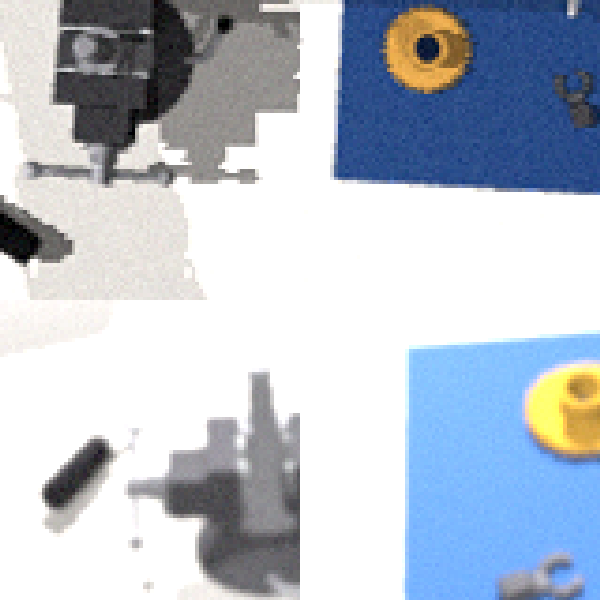

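The crops show the clip's mouth facing up the top image, towards world +x and slightly +y, with its tab at the lower right. The spindle stands in the vise at roughly (0.546, 0.208), top about z 0.153 and collar about z 0.111. I move above the gear now.

drive_tool --motion "-2.31 0.2 2.46 0 0 0 0.15;-2.31 0.2 2.46 0 0 0 0.15;-2.31 0.2 2.46 0 0 0 0.15;-2.31 0.2 2.46 0 0 0 0.15;-2.31 0.2 2.46 0 0 0 0.15;-2.31 0.2 2.46 0 0 0 0.15;-2.31 0.2 2.46 0 0 0 0.15;-2.31 0.2 2.46 0 0 0 0.15;-2.31 0.2 2.46 0 0 0 0.15;-2.31 0.2 2.46 0 0 0 0.15;-2.31 0.2 2.46 0 0 0 0.15;-2.31 0.2 2.46 0 0 0 0.15;-2.31 0.2 2.46 0 0 0 0.15;-2.31 0.2 2.46 0 0 0 0.15;-2.31 0.2 2.46 0 0 0 0.15;-2.31 0.2 2.46 0 0 0 0.15;-2.31 0.2 2.46 0 0 0 0.15;-2.31 0.2 2.46 0 0 0 0.15;-2.31 0.2 2.46 0 0 0 0.15;-2.31 0.2 2.46 0 0 0 0.15"

```text
time: 1.77
tcp_pos: [0.5316, -0.0706, 0.1823]
tool_rot: [0.564, -0.427, 0.427, -0.563]
ft_force: [0.4, -0.8, 0.1]
width: 0.571
```

```bash
cat > w.py <<'E'
from h import *
import sys
s=st(); c=cam('wrist'); np.save(sys.argv[1]+'.npy',c,allow_pickle=True)
cv2.imwrite(f'pics/{sys.argv[1]}.png',cv2.resize(cv2.convertScaleAbs(c['img'],alpha=1.5),(800,600))); print(c['f'],c['cx'],c['cy'],np.round(c['extrinsics'],3))
print(R.from_quat(s['tool_rot']).as_matrix().round(3),np.round(s['joint_pos'],2))
print('tcp px',proj(c,s['tcp_pos']))
hsv=cv2.cvtColor(c['img'],cv2.COLOR_BGR2HSV); m=cv2.inRange(hsv,(10,110,40),(35,255,255))
cs,_=cv2.findContours(m,cv2.RETR_EXTERNAL,cv2.CHAIN_APPROX_NONE)
if cs:
    k=max(cs,key=cv2.contourArea)
    pts=np.array([plane(c,*q,.009)[:2] for q in k[:,0]],np.float32); (ctr,r)=cv2.minEnclosingCircle(pts); print('gear disc',ctr,r)
E
python3 w.py w1
```

```text
t 1.77 tcp [ 0.5316 -0.0706  0.1823] F [ 0.4 -0.8  0.1] w 0.571
297.3186396354542 257.68744143134177 190.05256251353262 [[ 0.27   0.926  0.264  0.604]
 [-0.963  0.259  0.074 -0.05 ]
 [ 0.    -0.274  0.962  0.345]
 [ 0.     0.     0.     1.   ]]
[[ 0.27  -0.001  0.963]
 [-0.963 -0.     0.27 ]
 [-0.    -1.    -0.001]] [ 0.27  0.31 -0.31  1.91  0.12  0.93 -1.39]
tcp px (np.float64(257.72111944585845), np.float64(235.7974796397227))
gear disc (0.5325660109519958, -0.0686384066939354) 0.035174496471881866
```

View pics/w1.png

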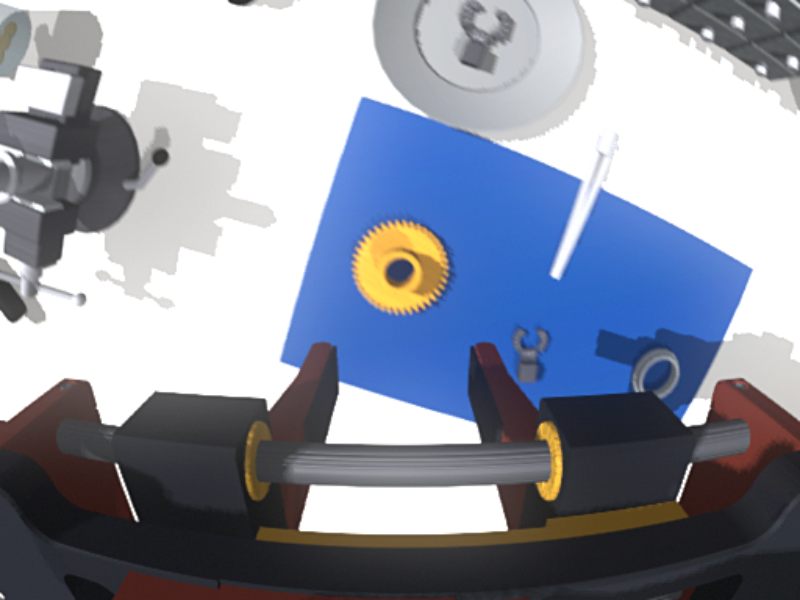

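The wrist view shows the gear at (401,268) and the clip at (531,350), its axis almost along the tool's z. The gear position (0.5326, -0.0687), radius 35.2 mm, agrees with the top view. I descend to the hub.

drive_tool --motion "-0.15 3 0.13 0 0 0 0.15;0 4 0 0 0 0 0.15;0 4 0 0 0 0 0.15;0 3.5 0 0 0 0 0.15;0 1.5 0 0 0 0 0.15;0 0.6 0 0 0 0 0.15;0 0.3 0 0 0 0 0.15;0 0 0 0 0 0 0.15"

```text
time: 2.48
tcp_pos: [0.5324, -0.0704, 0.0139]
tool_rot: [-0.563, 0.427, -0.427, 0.564]
ft_force: [0.2, 0.9, 0.3]
width: 0.573
```

```bash
python3 - <<'E'
from h import *
c=np.load('w1.npy',allow_pickle=True).item()
v=c['img'].max(2); m=((v<90)).astype(np.uint8); R0=np.zeros_like(m); R0[205:250,322:358]=1; m&=R0
n,l,s,ce=cv2.connectedComponentsWithStats(m); i=1+np.argmax(s[1:,4]); print(s[i],ce[i])
vv,uu=np.where(l==i)
p=np.array([plane(c,a,b,.007)[:2] for a,b in zip(uu,vv)])
u,S,Vt=np.linalg.svd(p-p.mean(0),full_matrices=False); d=Vt[0]; d=d if d[0]>0 else -d
t=(p-p.mean(0))@d; print('mean',p.mean(0),'axis deg',np.degrees(np.arctan2(d[1],d[0])),'ext',t.min(),t.max())
cv2.imwrite('/tmp/m.png',m*255)
for r in m[205:250,322:358]: print(''.join('#' if x else '.' for x in r))
E
```

```text
[329 210  23  34 411] [338.58150852 228.15085158]
mean [ 0.49000713 -0.1887154 ] axis deg 22.168314620144024 ext -0.021632273846106494 0.02585495446341027
....................................
....................................
....................................
....................................
....................................
..........##...........##...........
.........#####........####..........
........#######.......######........
........#######.......##..###.......
.......####..#.........##..##.......
.......####................###......
.......####.............#.####......
.......#####............#####.......
.......#.####...........#####.......
.......######..........######.......
.......#######.........#####........
........#######.......##.###........
........###########...#####.........
.........###############.##.........
.........##############.............
..........###.#.....###.............
...........##.......##..............
...........####.....#...............
...........###########..............
...........###########..............
..........############..............
..........#############.............
..........##############............
#.........###############...........
#.........###############...........
##.......#################..........
##.......#################..........
###......#################..........
###......#################..........
####.....################...........
#####....################...........
######...###############............
######....############..............
#######...###########...............
########............................
#########...........................
##########..........................
##########..........................
###########.........................
############........................
```

drive_tool --motion "0 0.25 0 0 0 0 0.15;0 0 0 0 0 0 -1;0 0 0 0 0 0 -1;0 0 0 0 0 0 -1;0 0 0 0 0 0 -1;0 0 0 0 0 0 -1;0 0 0 0 0 0 -1"

```text
time: 3.07
tcp_pos: [0.5327, -0.0703, 0.0119]
tool_rot: [-0.563, 0.427, -0.427, 0.564]
ft_force: [-0.4, 0.3, 6.2]
width: 0.356
```

drive_tool --motion "0 -1 0 0 0 0 -1;0 -3.3 0 0 0 0 -1;0 -3.5 0 0 0 0 -1;-1 -3.5 0.2 0 0 0 -1;-3 -2.5 0.6 0 0 0 -1;-3 -2 0.65 0 0 0 -1;-3 -2 0.65 0 0 0 -1;-3 -1.5 0.65 0 0 0 -1;-3 0 0.65 0 0 0 -1;-2.6 0 0.5 0 0 0 -1;-1 0 0.25 0 0 0 -1;0 0 0 0 0 0 -1;0 0 0 0 0 0 -1"

```text
time: 4.15
tcp_pos: [0.5188, 0.1287, 0.204]
tool_rot: [0.564, -0.427, 0.427, -0.563]
ft_force: [0.9, -1.2, -1.4]
width: 0.354
```

```bash
python3 w.py w2
```

```text
t 4.15 tcp [0.5188 0.1287 0.204 ] F [ 0.9 -1.2 -1.4] w 0.354
297.3186396354542 257.68744143134177 190.05256251353262 [[ 0.27   0.926  0.264  0.591]
 [-0.963  0.259  0.075  0.149]
 [ 0.001 -0.275  0.962  0.366]
 [ 0.     0.     0.     1.   ]]
[[ 0.271 -0.001  0.963]
 [-0.963 -0.001  0.271]
 [ 0.001 -1.    -0.001]] [-0.02  0.3  -0.4   1.89  0.14  0.98 -1.79]
tcp px (np.float64(257.77349248130406), np.float64(235.78492980464887))
gear disc (0.43300777673721313, 0.10454319417476654) 0.07792509347200394
```

View pics/w2.png

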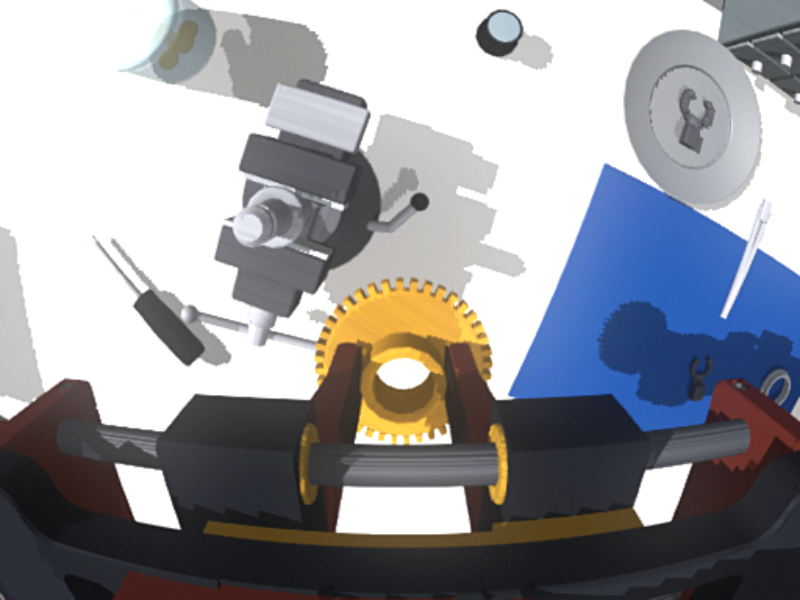

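The wrist view shows the shaft top at about (250,228), the collar at about (275,215), and the gear held level with its bore at (404,374). I locate the spindle axis and the held gear's centre from wrist depth and contours.

```bash
python3 - <<'E'
from h import *
c=np.load('w2.npy',allow_pickle=True).item(); P=cloud(c)
near=np.hypot(P[...,0]-.546,P[...,1]-.209)<.03
zz=P[...,2][near]; h,b=np.histogram(zz,np.arange(.09,.17,.002)); print([(round(x,3),int(n)) for x,n in zip(b,h) if n])
zt=np.nanpercentile(zz,99); print('ztop',zt)
tp=P[near&(P[...,2]>zt-.004)]; print('top n',len(tp),tp.mean(0).round(4),'mid',((tp.min(0)+tp.max(0))/2).round(4),np.ptp(tp,axis=0).round(4))
col=P[near&(np.abs(P[...,2]-.111)<.0025)]; print('collar',len(col),np.median(col[:,2]),cv2.minEnclosingCircle(col[:,:2].astype(np.float32)))
# circle fit of visible outer collar by rays: gradient
g=cv2.cvtColor(c['img'],cv2.COLOR_BGR2GRAY)
x0,y0=130,105
im=cv2.resize(g[y0:y0+75,x0:x0+75],(600,600),interpolation=cv2.INTER_CUBIC); cv2.imwrite('pics/w2c.png',cv2.convertScaleAbs(im,alpha=1.3))
# held gear disc
hsv=cv2.cvtColor(c['img'],cv2.COLOR_BGR2HSV); m=cv2.inRange(hsv,(10,110,40),(35,255,255)); 
zd=P[...,2]; 
for lo,hi in[(.193,.206),(.208,.225)]:
    q=P[(m>0)&(zd>lo)&(zd<hi)&(np.hypot(P[...,0]-.52,P[...,1]-.13)<.05)]; print('gear band',len(q),np.median(q,0).round(4))
# disc outer contour on z=.201, use far-side points
zu=.204-.0119+.009
cs,_=cv2.findContours(m,cv2.RETR_EXTERNAL,cv2.CHAIN_APPROX_NONE); k=np.vstack(cs)[:,0]; pts=np.array([plane(c,*q,zu)[:2] for q in k])
k=pts[(pts[:,0]>.522)&(np.hypot(pts[:,0]-.52,pts[:,1]-.13)<.045)]
from scipy.optimize import least_squares
r=np.hypot(*(k-[.52,.129]).T); print('contour r pct',np.percentile(r,[10,50,90]))
f=least_squares(lambda a:np.hypot(k[:,0]-a[0],k[:,1]-a[1])-.0345,[.52,.129],loss='soft_l1',f_scale=.001); print('gear ctr',f.x,len(k))
E
```

```text
[(np.float64(0.09), 12), (np.float64(0.092), 185), (np.float64(0.094), 785), (np.float64(0.096), 89), (np.float64(0.098), 1), (np.float64(0.102), 3), (np.float64(0.104), 5), (np.float64(0.106), 34), (np.float64(0.108), 254), (np.float64(0.11), 308), (np.float64(0.112), 12), (np.float64(0.114), 10), (np.float64(0.116), 16), (np.float64(0.118), 9), (np.float64(0.12), 10), (np.float64(0.122), 20), (np.float64(0.124), 12), (np.float64(0.126), 17), (np.float64(0.128), 18), (np.float64(0.13), 12), (np.float64(0.132), 19), (np.float64(0.134), 19), (np.float64(0.136), 13), (np.float64(0.138), 45), (np.float64(0.14), 19), (np.float64(0.144), 9), (np.float64(0.146), 16), (np.float64(0.148), 31), (np.float64(0.15), 118), (np.float64(0.152), 184), (np.float64(0.154), 191), (np.float64(0.156), 1)]
ztop 0.32759157955463425
top n 1207 [0.526  0.1951 0.3262] mid [0.525  0.1944 0.3261] [0.017  0.0185 0.005 ]
collar 556 0.11010216419796107 ((0.5460671782493591, 0.21199877560138702), 0.018015056848526)
gear band 4504 [0.5335 0.1314 0.2011]
gear band 1682 [0.5192 0.1286 0.2165]
contour r pct [0.02317406 0.0318026  0.03368716]
gear ctr [0.51656115 0.12892255] 327
```

View pics/w2c.png

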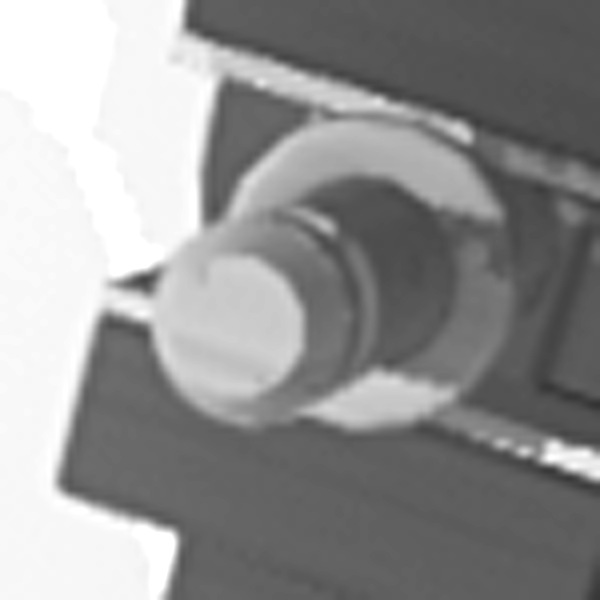

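```bash
python3 - <<'E'
from h import *
c=np.load('w2.npy',allow_pickle=True).item()
x0,y0=130,105
pts=lambda L,z:np.array([plane(c,x0+a/8-.44,y0+b/8-.44,z)[:2] for a,b in L],np.float32)
fit=lambda p:(lambda s:(s[:2]/2,np.sqrt(s[2]+(s[:2]**2).sum()/4)))(np.linalg.lstsq(np.c_[p,np.ones(len(p))],(p**2).sum(1),rcond=None)[0])
for z in(.152,.154): print('top',z,fit(pts([(170,290),(200,262),(235,253),(270,262),(298,290),(305,325),(300,365),(275,390)],z)))
print('collar',fit(pts([(240,190),(290,140),(350,117),(420,125),(475,160),(505,205),(515,270),(500,340),(465,395),(410,425),(350,430)],.110)))
im=c['img']; hsv=cv2.cvtColor(im,cv2.COLOR_BGR2HSV)
# bore through-hole: white pixels inside gear
w=((im.min(2)>90)).astype(np.uint8); n,l,s,ce=cv2.connectedComponentsWithStats(w); i=l[238,258]; print(s[i],ce[i])
m=cv2.inRange(hsv,(10,110,40),(35,255,255))
z=.2011+.0005
far=[]
for u in range(215,305,2):
    v=np.where(m[150:260,u]>0)[0]
    if len(v): far.append((u,150+v[0]))
p=np.array([plane(c,u,v-.5,z)[:2] for u,v in far],np.float32); f=fit(p); r=np.hypot(*(p-f[0]).T); 
from scipy.optimize import least_squares
g=least_squares(lambda a:np.hypot(p[:,0]-a[0],p[:,1]-a[1])-.0345,[.52,.129],loss='soft_l1',f_scale=.0007); print('gear',f,g.x)
E
```

```text
top 0.152 (array([0.54539829, 0.21313805]), np.float64(0.007216776993677166))
top 0.154 (array([0.54582141, 0.2125409 ]), np.float64(0.007149952122329693))
collar (array([0.54613543, 0.21197134]), np.float64(0.017517351116679646))
[241 229  34  20 505] [257.58217822 238.47128713]
gear (array([0.52121088, 0.12952819]), np.float64(0.031564284908002456)) [0.51840118 0.12885435]
```

Spindle axis: (0.546, 0.2123), collar radius 17.5–18 mm as specified. The held gear's centre is within 0.5 mm of the TCP. I move over the spindle.

drive_tool --motion "-2 0 1.3 0 0 0 -1;-2.5 0 1.7 0 0 0 -1;-2 0 1.4 0 0 0 -1;-0.8 0.5 0.49 0 0 0 -1;0 2 0 0 0 0 -1;0 1.2 0 0 0 0 -1;0 0 0 0 0 0 -1;0 0 0 0 0 0 -1"

```text
time: 4.87
tcp_pos: [0.546, 0.2107, 0.1661]
tool_rot: [0.564, -0.428, 0.427, -0.562]
ft_force: [-0.1, 0.7, -2.0]
width: 0.357
```

```bash
python3 w.py w3 | head -1; python3 - <<'E'
import cv2,numpy as np
from h import *
c=np.load('w3.npy',allow_pickle=True).item()
im=c['img'][190:300,190:330]; cv2.imwrite('pics/w3c.png',cv2.convertScaleAbs(cv2.resize(im,None,fx=5,fy=5,interpolation=cv2.INTER_CUBIC),alpha=1.5))
E
```

```text
t 4.87 tcp [0.546  0.2107 0.1661] F [-0.1  0.7 -2. ] w 0.357
```

View pics/w3c.png

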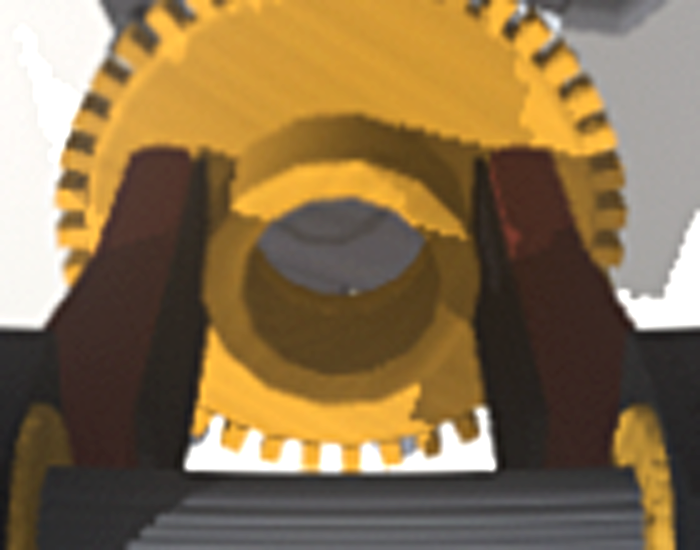

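The bore shows the shaft's top below it, roughly centred; the TCP is 1.4 mm short in y. I correct that and descend, watching the force.

drive_tool --motion "-0.12 0 0.08 0 0 0 -1;0 0.5 0 0 0 0 -1;0 0.3 0 0 0 0 -1;0 0.3 0 0 0 0 -1;0 0.3 0 0 0 0 -1;0 0 0 0 0 0 -1"

```text
time: 5.42
tcp_pos: [0.5467, 0.2139, 0.1524]
tool_rot: [0.564, -0.427, 0.427, -0.563]
ft_force: [1.6, -1.6, -1.7]
width: 0.353
```

drive_tool --motion "0 0.3 0 0 0 0 -1;0 0.3 0 0 0 0 -1;0 0.3 0 0 0 0 -1;0 0 0 0 0 0 -1"

```text
time: 5.75
tcp_pos: [0.5468, 0.214, 0.1434]
tool_rot: [0.564, -0.427, 0.427, -0.563]
ft_force: [1.2, -2.4, -2.9]
width: 0.36
```

drive_tool --motion "0.1 0.2 -0.05 0 0 0 -1;0 0.4 0 0 0 0 -1;0 0.4 0 0 0 0 -1;0 0.4 0 0 0 0 -1;0 0 0 0 0 0 -1"

```text
time: 6.17
tcp_pos: [0.5463, 0.2135, 0.1292]
tool_rot: [0.564, -0.427, 0.427, -0.563]
ft_force: [1.2, 0.1, -1.3]
width: 0.353
```

drive_tool --motion "0 0.4 0 0 0 0 -1;0 0.3 0 0 0 0 -1;0 0.3 0 0 0 0 -1;0 0 0 0 0 0 -1"

```text
time: 6.5
tcp_pos: [0.5463, 0.2134, 0.1194]
tool_rot: [0.564, -0.427, 0.427, -0.563]
ft_force: [0.3, 0.2, -0.5]
width: 0.356
```

drive_tool --motion "0 0.3 0 0 0 0 -1;0 0.2 0 0 0 0 -1;0 0 0 0 0 0 -1"

```text
time: 6.75
tcp_pos: [0.547, 0.2138, 0.1186]
tool_rot: [-0.563, 0.426, -0.428, 0.564]
ft_force: [-9.6, -5.6, 26.5]
width: 0.355
```

drive_tool --motion "0 0.1 0 0 0 0 -1;0 0 0 0 0 0 -1"

```text
time: 6.92
tcp_pos: [0.5471, 0.2138, 0.1185]
tool_rot: [-0.563, 0.426, -0.428, 0.564]
ft_force: [-11.0, -6.4, 31.9]
width: 0.355
```

drive_tool --motion "0 0.1 0 0 0 0 -1;0 0 0 0 0 0 -1"

```text
time: 7.08
tcp_pos: [0.5476, 0.2139, 0.1181]
tool_rot: [-0.563, 0.426, -0.428, 0.564]
ft_force: [-11.0, -7.2, 36.1]
width: 0.356
```

Contact came at TCP z 0.1186. The gear's underside is 8.9 mm below the TCP, so it sits at 0.1097, which is the collar height: the gear is down. I back off the push and release.

drive_tool --motion "0 -0.3 0 0 0 0 -1;0 -0.3 0 0 0 0 -1;0 0 0 0 0 0 -1"

```text
time: 7.33
tcp_pos: [0.547, 0.2137, 0.1198]
tool_rot: [-0.563, 0.427, -0.427, 0.564]
ft_force: [0.1, -0.6, -2.1]
width: 0.359
```

drive_tool --motion "0 0 0 0 0 0 0;0 0 0 0 0 0 0;0 0 0 0 0 0 0.1;0 0 0 0 0 0 0.1;0 -1 0 0 0 0 0.1;0 -2 0 0 0 0 0.1;0 -3 0 0 0 0 0.1;0 -3 0 0 0 0 0.1;0 0 0 0 0 0 0.1;0 0 0 0 0 0 0.1"

```text
time: 8.17
tcp_pos: [0.5478, 0.2142, 0.2117]
tool_rot: [-0.562, 0.426, -0.428, 0.565]
ft_force: [0.1, -0.8, -1.1]
width: 0.548
```

```bash
python3 w.py w4 | head -1; python3 - <<'E'
import cv2,numpy as np
from h import *
c=np.load('w4.npy',allow_pickle=True).item(); P=cloud(c)
near=np.hypot(P[...,0]-.546,P[...,1]-.2125)<.036
zz=P[...,2][near]; h,b=np.histogram(zz,np.arange(.09,.17,.001)); print([(round(float(x),3),int(n)) for x,n in zip(b,h) if n>8])
im=c['img'][150:310,160:360]; cv2.imwrite('pics/w4c.png',cv2.convertScaleAbs(cv2.resize(im,None,fx=3.75,fy=3.75,interpolation=cv2.INTER_CUBIC),alpha=1.5))
E
```

```text
t 8.17 tcp [0.5478 0.2142 0.2117] F [ 0.1 -0.8 -1.1] w 0.548
[(0.093, 18), (0.094, 122), (0.095, 186), (0.096, 43), (0.11, 19), (0.111, 31), (0.112, 28), (0.113, 43), (0.114, 138), (0.115, 978), (0.116, 1463), (0.117, 391), (0.118, 25), (0.119, 9), (0.121, 12), (0.123, 12), (0.124, 10), (0.125, 11), (0.127, 15), (0.128, 13), (0.129, 16), (0.13, 34), (0.131, 142), (0.132, 180), (0.133, 42), (0.135, 11), (0.139, 24), (0.14, 22), (0.146, 9), (0.147, 9), (0.149, 21), (0.15, 45), (0.151, 58), (0.152, 65), (0.153, 102), (0.154, 138), (0.155, 31)]
```

View pics/w4c.png

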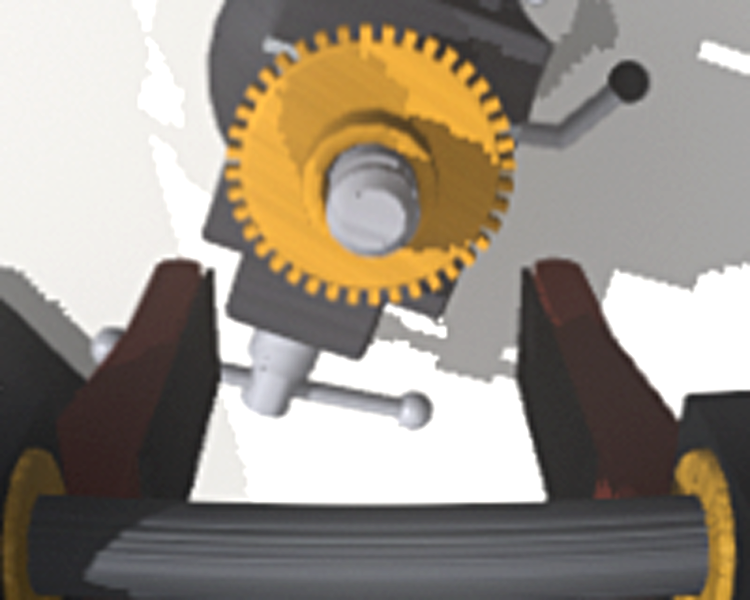

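The gear is seated: disc top reads 0.1157 and hub top 0.1317, as expected for a collar at 0.1097. The shaft top reads about 0.154 and the groove's lower lip about 0.1395. Now to the clip.

drive_tool --motion "1.9 0 -1 0 0 0 0.1;2.88 0 -1.51 0 0 0 0.1;2.88 0 -1.51 0 0 0 0.1;2.88 0 -1.51 0 0 0 0.1;2.88 0 -1.51 0 0 0 0.1;2.88 0 -1.51 0 0 0 0.1;2.88 0 -1.51 0 0 0 0.1;2.88 0 -1.51 0 0 0 0.1;2.88 0 -1.51 0 0 0 0.1;2.88 0 -1.51 0 0 0 0.1;2.88 1 -1.51 0 0 0 0.1;2.88 2 -1.51 0 0 0 0.1;2.88 2 -1.51 0 0 0 0.1;1 2 -0.5 0 0 0 0.1;0 1 0 0 0 0 0.1;0 0 0 0 0 0 0.1;0 0 0 0 0 0 0.1"

```text
time: 9.63
tcp_pos: [0.459, -0.1985, 0.1286]
tool_rot: [-0.564, 0.427, -0.426, 0.564]
ft_force: [-0.0, -0.0, -0.1]
width: 0.551
```

```bash
python3 w.py w5 | head -1; python3 - <<'E'
import cv2,numpy as np
from h import *
c=np.load('w5.npy',allow_pickle=True).item()
print([np.round(proj(c,p),1) for p in ([.49,-.189,.007],[.475,-.194,.013])])
u,v=map(int,proj(c,[.485,-.19,.007])); u0,v0=max(u-50,0),max(v-45,0); print(u0,v0)
im=c['img'][v0:v0+80,u0:u0+100]; cv2.imwrite('pics/w5c.png',cv2.convertScaleAbs(cv2.resize(im,None,fx=7,fy=7,interpolation=cv2.INTER_CUBIC),alpha=2))
E
```

```text
t 9.63 tcp [ 0.459  -0.1985  0.1286] F [-0.  -0.  -0.1] w 0.551
[array([257.1, 151.3]), array([257.9, 168.6])]
206 111
```

View pics/w5c.png

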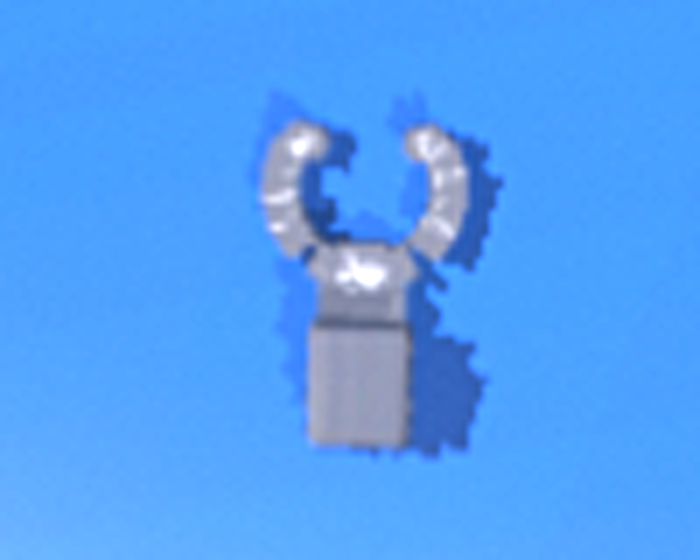

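```bash
python3 - <<'E'
from h import *
c=np.load('w5.npy',allow_pickle=True).item()
q=lambda a,b,z:plane(c,206+a/7-.43,111+b/7-.43,z)[:2]
nl,nr=q(307,140,.007),q(428,140,.007); cl,cr=q(263,190,.007),q(468,190,.007)
t=[q(*p,.013) for p in((308,325),(410,325),(405,445),(312,445))]
tab=np.mean(t,0); n=(nl+nr)/2; C=(cl+cr)/2
a=lambda d:np.degrees(np.arctan2(d[1],d[0]))
print('widths',np.linalg.norm(nl-nr),np.linalg.norm(cl-cr),np.linalg.norm(t[0]-t[1]),np.linalg.norm(t[1]-t[2]),np.linalg.norm(t[0]-t[3]))
print('tab',tab,'C',C,'n',n,'yaw tab-n',a(n-tab),'tab-C',a(C-tab),'noses',a(nl-nr)-90,'C lr',a(cl-cr)-90,'sides',a(t[1]-t[2]),a(t[0]-t[3]),'dist',np.linalg.norm(C-tab))
M=R.from_quat(env.read_state()['tool_rot']).as_matrix(); print('tool z yaw',a(M[:2,2]))
d=np.r_[tab,0]-env.read_state()['tcp_pos']; print('tool shift to tab',(M.T@np.r_[d[:2],0]*1000).round(1))
E
```

```text
widths 0.016446372380293235 0.02798097818986252 0.013783480230116463 0.016670557809278935 0.016667860272860702
tab [ 0.47754264 -0.19221211] C [ 0.50291673 -0.18599957] n [ 0.50958383 -0.18440141] yaw tab-n 13.699822364200553 tab-C 13.757542557049025 noses 15.770436184442346 C lr 15.76463981235375 sides 13.676592215117447 17.291476528927994 dist 0.02612355232435906
tool z yaw 15.834775627204943
tool shift to tab [-1.2  0.  18.8]
```

The crop shows the clip with its noses up and the tab centred near (359,385), with measured sizes matching (28 mm wide, 14 x 17 mm tab). Its yaw is about 15°, which already matches the tool. I descend to the tab.

drive_tool --motion "-0.12 2 1 0 0 0 0;0 3 0.75 0 0 0 0;0 3 0 0 0 0 0;0 2.5 0 0 0 0 0;0 1 0 0 0 0 -0.2;0 0.5 0 0 0 0 -0.2;0 0.2 0 0 0 0 -0.2;0 0 0 0 0 0 -0.2;0 0 0 0 0 0 -0.2"

```text
time: 10.43
tcp_pos: [0.4768, -0.1946, 0.0086]
tool_rot: [-0.563, 0.426, -0.428, 0.564]
ft_force: [0.1, -0.0, -0.7]
width: 0.399
```

drive_tool --motion "-0.2 0 0.03 0 0 0 -0.2;0 0.4 0 0 0 0 -0.2;0 0 0 0 0 0 -0.2"

```text
time: 10.68
tcp_pos: [0.4758, -0.1924, 0.0034]
tool_rot: [-0.563, 0.427, -0.427, 0.564]
ft_force: [1.4, 0.9, 0.5]
width: 0.401
```

drive_tool --motion "0 0 0 0 0 0 -1;0 0 0 0 0 0 -1;0 0 0 0 0 0 -1;0 0 0 0 0 0 -1;0 0 0 0 0 0 -1"

```text
time: 11.1
tcp_pos: [0.4756, -0.1925, 0.0034]
tool_rot: [-0.563, 0.427, -0.427, 0.564]
ft_force: [-0.8, 0.3, 4.7]
width: 0.154
```

drive_tool --motion "0 -1 0 0 0 0 -1;0 -3 0 0 0 0 -1;0 -4 0 0 0 0 -1;-1 -4 0.3 0 0 0 -1;-2.5 -2.5 0.8 0 0 0 -1;-3.09 -2 0.99 0 0 0 -1;-3.09 -1 0.99 0 0 0 -1;-3.09 0 0.99 0 0 0 -1;-3.09 0 0.99 0 0 0 -1;-3.09 0 0.99 0 0 0 -1;-3.09 0 0.99 0 0 0 -1;-3.09 0 0.99 0 0 0 -1;-3.09 0 0.99 0 0 0 -1;-3.09 0 0.99 0 0 0 -1;-3.09 0 0.99 0 0 0 -1;-2.5 0 0.8 0 0 0 -1;-1.3 0 0.4 0 0 0 -1;0 0 0 0 0 0 -1;0 0 0 0 0 0 -1"

```text
time: 12.68
tcp_pos: [0.4889, 0.2084, 0.1781]
tool_rot: [0.564, -0.427, 0.427, -0.564]
ft_force: [-0.4, -0.9, 0.1]
width: 0.159
```

```bash
python3 w.py w6 | head -1; python3 - <<'E'
import cv2,numpy as np
from h import *
c=np.load('w6.npy',allow_pickle=True).item(); s=env.read_state()
M=R.from_quat(s['tool_rot']).as_matrix(); C=s['tcp_pos']+M@[0,.0004-.004,.0283]
print(proj(c,C),proj(c,[.5462,.2126,.154]))
im=c['img'][110:260,160:360]; cv2.imwrite('pics/w6c.png',cv2.convertScaleAbs(cv2.resize(im,None,fx=4,fy=4,interpolation=cv2.INTER_CUBIC),alpha=1.8))
E
```

```text
t 12.68 tcp [0.4889 0.2084 0.1781] F [-0.4 -0.9  0.1] w 0.159
(np.float64(260.0649352870175), np.float64(192.15034282603176)) (np.float64(275.9403257396879), np.float64(136.86677762091864))
```

View pics/w6c.png

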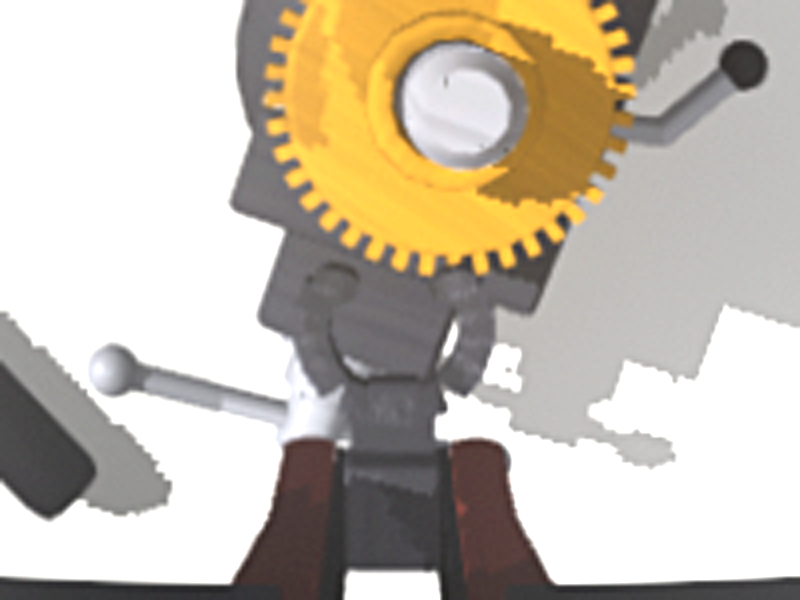

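The clip is held straight: noses at (333,280) and (460,283), shaft top centred near (458,104). I work out the offset to the spindle axis in tool axes.

```bash
python3 - <<'E'
from h import *
c=np.load('w6.npy',allow_pickle=True).item(); s=env.read_state(); M=R.from_quat(s['tool_rot']).as_matrix(); T=s['tcp_pos']
q=lambda a,b,z:plane(c,160+a/4-.375,110+b/4-.375,z)
zc=T[2]-.0004+.004
nl,nr,cl,cr=[q(*p,zc) for p in((333,280),(460,283),(300,330),(495,330))]
print('noses-tcp tool mm',(M.T@((nl+nr)/2-T)*1e3).round(1),'C',(M.T@((cl+cr)/2-T)*1e3).round(1),np.linalg.norm(cl-cr),np.linalg.norm(nl-nr),'skew',np.degrees(np.arctan2((M.T@(nr-nl))[2],(M.T@(nr-nl))[0])))
# shaft top: outer 20 mm silhouette & top face
L=[(400,104),(458,40),(527,104),(458,170)]
print('shaft20@.150',np.mean([q(*p,.150) for p in L],0).round(4)); print('top@.154',q(470,105,.154).round(4))
P=cloud(c); n=(np.hypot(P[...,0]-.546,P[...,1]-.2126)<.012)&(P[...,2]>.15)&(P[...,2]<.158); print('top z',np.median(P[n][:,2]),np.percentile(P[n][:,2],[20,80,95]))
A=np.r_[.5462,.2126,0]; print('axis-tcp tool',(M.T@(A-T)*1e3).round(1))
E
```

```text
noses-tcp tool mm [-0.7 -3.6 35.3] C [-0.6 -3.6 28.3] 0.027178100218796145 0.01748533573671074 skew -1.3282898211088336
shaft20@.150 [0.5464 0.2131 0.15  ]
top@.154 [0.547  0.2121 0.154 ]
top z 0.1536462751684437 [0.15169045 0.15463224 0.15518051]
axis-tcp tool [  9.9 178.   56.5]
```

```bash
python3 - <<'E'
from h import *
s=st(); M=R.from_quat(s['tool_rot']).as_matrix(); print(M.round(4)); print((M.T@(np.r_[.5464,.2128,.1395]-s['tcp_pos'])*1e3).round(1),np.round(s['qvel'],3))
E
```

```text
t 12.73 tcp [0.4892 0.2071 0.1781] F [-0.7 -0.3 -0.8] w 0.16
[[ 2.699e-01 -7.000e-04  9.629e-01]
 [-9.629e-01 -1.200e-03  2.699e-01]
 [ 1.000e-03 -1.000e+00 -1.000e-03]]
[ 9.9 38.5 56.6] [ 0.017 -0.004  0.013  0.005  0.001 -0.003 -0.002]
```

drive_tool --motion "0.5 0 0 0 0 0 -1;0.4 0.7 0 0 0 0 -1;0.1 1.5 0 0 0 0 -1;0 1 0 0 0 0 -1;0 0.5 0 0 0 0 -1;0 0 0 0 0 0 -1;0 0 0 0 0 0 -1;0 0 0 0 0 0 -1"

```text
time: 13.4
tcp_pos: [0.4925, 0.199, 0.1415]
tool_rot: [-0.563, 0.427, -0.427, 0.564]
ft_force: [-0.5, 0.5, 0.6]
width: 0.157
```

```bash
cat > d.py <<'E'
from h import *
s=st(); M=R.from_quat(s['tool_rot']).as_matrix(); d=M.T@(np.r_[.5464,.2128,.1403]-s['tcp_pos'])*1e3
print('need x %.1f  down %.1f  seat short %.1f'%(d[0]+.6,d[1]-.4,d[2]-28.3),'F tool',(M.T@s['ft_force']).round(1))
E
python3 d.py
```

```text
t 13.4 tcp [0.4925 0.199  0.1415] F [-0.5  0.5  0.6] w 0.157
need x 1.9  down 0.9  seat short 27.3 F tool [-0.7 -0.6 -0.4]
```

drive_tool --motion "0.19 0.08 0 0 0 0 -1;0 0 0.5 0 0 0 -1;0 0 0.3 0 0 0 -1;0 0 0 0 0 0 -1;0 0 0 0 0 0 -1"

```text
time: 13.82
tcp_pos: [0.5008, 0.1993, 0.1405]
tool_rot: [-0.563, 0.427, -0.427, 0.564]
ft_force: [-0.1, 0.5, -0.1]
width: 0.156
```

```bash
python3 d.py; python3 - <<'E'
import cv2,numpy as np
from h import *
c=cam('wrist'); np.save('w7.npy',c,allow_pickle=True)
im=c['img'][140:240,190:330]; cv2.imwrite('pics/w7c.png',cv2.convertScaleAbs(cv2.resize(im,None,fx=5,fy=5,interpolation=cv2.INTER_CUBIC),alpha=1.6))
E
```

```text
t 13.82 tcp [0.5008 0.1993 0.1405] F [-0.1  0.5 -0.1] w 0.156
need x -0.1  down -0.2  seat short 19.3 F tool [-0.5  0.1  0.1]
```

View pics/w7c.png

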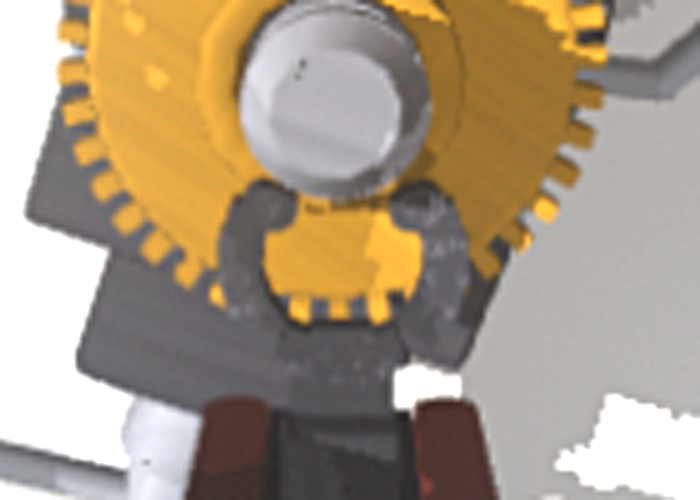

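The clip sits about 0.8 mm right of the shaft (shaft centre column 336, noses midpoint 344). I correct that and creep in lightly.

drive_tool --motion "-0.07 0 0.1 0 0 0 -1;0 0 0.1 0 0 0 -1;0 0 0.05 0 0 0 -1;0 0 0 0 0 0 -1"

```text
time: 14.2
tcp_pos: [0.5027, 0.2005, 0.1404]
tool_rot: [-0.564, 0.427, -0.427, 0.564]
ft_force: [0.7, 0.3, -0.2]
width: 0.154
```

drive_tool --motion "0 0 0.1 0 0 0 -1;0 0 0 0 0 0 -1"

```text
time: 14.37
tcp_pos: [0.5037, 0.2007, 0.1404]
tool_rot: [-0.564, 0.427, -0.427, 0.564]
ft_force: [0.5, -0.5, -0.2]
width: 0.157
```

```bash
python3 d.py
```

```text
t 14.37 tcp [0.5037 0.2007 0.1404] F [ 0.5 -0.5 -0.2] w 0.157
need x 0.5  down -0.3  seat short 16.0 F tool [0.6 0.2 0.3]
```

Contact with the full shaft would be expected about here, so I go on in 0.5–0.7 mm steps.

drive_tool --motion "0 0 0.07 0 0 0 -1;0 0 0 0 0 0 -1"

```text
time: 14.53
tcp_pos: [0.5044, 0.2009, 0.1404]
tool_rot: [-0.564, 0.427, -0.427, 0.564]
ft_force: [0.5, -0.9, -0.4]
width: 0.156
```

drive_tool --motion "0 0 0.07 0 0 0 -1;0 0 0 0 0 0 -1"

```text
time: 14.7
tcp_pos: [0.5051, 0.2011, 0.1404]
tool_rot: [-0.564, 0.427, -0.427, 0.564]
ft_force: [-0.4, 0.5, -1.0]
width: 0.154
```

drive_tool --motion "0 0 0.05 0 0 0 -1;0 0 0 0 0 0 -1"

```text
time: 14.87
tcp_pos: [0.5055, 0.2013, 0.1403]
tool_rot: [-0.564, 0.427, -0.427, 0.564]
ft_force: [0.1, -0.3, -0.5]
width: 0.154
```

drive_tool --motion "0 0 0.06 0 0 0 -1;0 0 0 0 0 0 -1"

```text
time: 15.03
tcp_pos: [0.5061, 0.2014, 0.1404]
tool_rot: [-0.564, 0.427, -0.427, 0.564]
ft_force: [0.6, 0.2, 0.4]
width: 0.153
```

drive_tool --motion "0 0 0.06 0 0 0 -1;0 0 0 0 0 0 -1"

```text
time: 15.2
tcp_pos: [0.5065, 0.2016, 0.1403]
tool_rot: [0.564, -0.427, 0.427, -0.564]
ft_force: [-0.9, 1.0, -0.5]
width: 0.152
```

drive_tool --motion "0 0 0.06 0 0 0 -1;0 0 0 0 0 0 -1"

```text
time: 15.37
tcp_pos: [0.5068, 0.2018, 0.1402]
tool_rot: [0.564, -0.427, 0.427, -0.563]
ft_force: [-1.2, 0.5, -1.0]
width: 0.157
```

```bash
python3 d.py
```

```text
t 15.37 tcp [0.5068 0.2018 0.1402] F [-1.2  0.5 -1. ] w 0.157
need x 0.7  down -0.5  seat short 12.8 F tool [-0.8  1.  -1. ]
```

First light contact comes at about 12.8 mm short, matching the groove bottom (12.5) rather than the full shaft (16). I continue gently.

drive_tool --motion "0 0 0.06 0 0 0 -1;0 0 0 0 0 0 -1"

```text
time: 15.53
tcp_pos: [0.5072, 0.2018, 0.1401]
tool_rot: [0.564, -0.427, 0.427, -0.563]
ft_force: [-3.3, -0.6, -0.0]
width: 0.155
```

drive_tool --motion "0 0 0.06 0 0 0 -1;0 0 0 0 0 0 -1"

```text
time: 15.7
tcp_pos: [0.5077, 0.2019, 0.1401]
tool_rot: [0.564, -0.427, 0.427, -0.563]
ft_force: [-3.0, -1.2, 1.5]
width: 0.156
```

```bash
python3 d.py
```

```text
t 15.7 tcp [0.5077 0.2019 0.1401] F [-3.  -1.2  1.5] w 0.156
need x 0.6  down -0.6  seat short 11.9 F tool [ 0.4 -1.5 -3.3]
```

drive_tool --motion "0 0 0.06 0 0 0 -1;0 0 0 0 0 0 -1"

```text
time: 15.87
tcp_pos: [0.5086, 0.2022, 0.1402]
tool_rot: [0.564, -0.427, 0.427, -0.563]
ft_force: [-4.0, -0.8, 0.2]
width: 0.155
```

drive_tool --motion "0 0 0.06 0 0 0 -1;0 0 0 0 0 0 -1"

```text
time: 16.03
tcp_pos: [0.5093, 0.2023, 0.1402]
tool_rot: [0.564, -0.427, 0.427, -0.563]
ft_force: [-3.6, -1.4, -0.7]
width: 0.156
```

```bash
python3 d.py
```

```text
t 16.03 tcp [0.5093 0.2023 0.1402] F [-3.6 -1.4 -0.7] w 0.156
need x 0.5  down -0.5  seat short 10.2 F tool [ 0.4  0.7 -3.8]
```

The clip is moving in at 4 N, with the arms spreading over the groove bottom. I continue.

drive_tool --motion "0 0 0.08 0 0 0 -1;0 0 0 0 0 0 -1"

```text
time: 16.2
tcp_pos: [0.5105, 0.2026, 0.1403]
tool_rot: [-0.563, 0.427, -0.427, 0.564]
ft_force: [-2.6, 0.2, -0.9]
width: 0.157
```

drive_tool --motion "0 0 0.08 0 0 0 -1;0 0 0 0 0 0 -1"

```text
time: 16.37
tcp_pos: [0.5119, 0.2031, 0.1406]
tool_rot: [-0.563, 0.427, -0.427, 0.564]
ft_force: [-2.0, 0.5, -0.7]
width: 0.157
```

drive_tool --motion "0 0 0.08 0 0 0 -1;0 0 0 0 0 0 -1"

```text
time: 16.53
tcp_pos: [0.5132, 0.2035, 0.1409]
tool_rot: [-0.563, 0.427, -0.428, 0.564]
ft_force: [-0.3, 0.3, 0.4]
width: 0.154
```

```bash
python3 d.py
```

```text
t 16.53 tcp [0.5132 0.2035 0.1409] F [-0.3  0.3  0.4] w 0.154
need x 0.6  down 0.3  seat short 6.2 F tool [-0.4 -0.4 -0.2]
```

It has peaked and passed over at about 6 mm. I follow it in to the stop.

drive_tool --motion "0 0 0.1 0 0 0 -1;0 0 0.1 0 0 0 -1;0 0 0 0 0 0 -1"

```text
time: 16.78
tcp_pos: [0.5156, 0.2042, 0.1411]
tool_rot: [-0.562, 0.427, -0.428, 0.565]
ft_force: [3.8, 1.4, -0.3]
width: 0.155
```

drive_tool --motion "0 0 0.1 0 0 0 -1;0 0 0.08 0 0 0 -1;0 0 0 0 0 0 -1"

```text
time: 17.03
tcp_pos: [0.5164, 0.2043, 0.1407]
tool_rot: [-0.563, 0.427, -0.427, 0.564]
ft_force: [4.4, 2.3, -0.0]
width: 0.157
```

```bash
python3 d.py
```

```text
t 17.03 tcp [0.5164 0.2043 0.1407] F [ 4.4  2.3 -0. ] w 0.157
need x 0.6  down 0.1  seat short 2.9 F tool [-1.   0.1  4.9]
```

drive_tool --motion "0 0 0.08 0 0 0 -1;0 0 0 0 0 0 -1"

```text
time: 17.2
tcp_pos: [0.5166, 0.2044, 0.1405]
tool_rot: [-0.563, 0.427, -0.427, 0.564]
ft_force: [4.4, 1.9, -1.1]
width: 0.154
```

drive_tool --motion "0 0 0.08 0 0 0 -1;0 0 0 0 0 0 -1"

```text
time: 17.37
tcp_pos: [0.5172, 0.2045, 0.1404]
tool_rot: [-0.563, 0.427, -0.427, 0.564]
ft_force: [4.0, 1.8, -1.2]
width: 0.152
```

```bash
python3 d.py
```

```text
t 17.37 tcp [0.5172 0.2045 0.1404] F [ 4.   1.8 -1.2] w 0.152
need x 0.5  down -0.3  seat short 2.1 F tool [-0.7  1.2  4.3]
```

drive_tool --motion "0 0 0.1 0 0 0 -1;0 0 0 0 0 0 -1"

```text
time: 17.53
tcp_pos: [0.5179, 0.2047, 0.1403]
tool_rot: [0.564, -0.427, 0.427, -0.563]
ft_force: [2.7, 1.8, 0.2]
width: 0.156
```

drive_tool --motion "0 0 0.1 0 0 0 -1;0 0 0 0 0 0 -1"

```text
time: 17.7
tcp_pos: [0.5187, 0.205, 0.1402]
tool_rot: [0.564, -0.427, 0.427, -0.563]
ft_force: [3.0, 1.7, -0.5]
width: 0.157
```

```bash
python3 d.py
```

```text
t 17.7 tcp [0.5187 0.205  0.1402] F [ 3.   1.7 -0.5] w 0.157
need x 0.5  down -0.5  seat short 0.5 F tool [-0.8  0.5  3.3]
```

drive_tool --motion "0 0 0.08 0 0 0 -1;0 0 0 0 0 0 -1"

```text
time: 17.87
tcp_pos: [0.5189, 0.205, 0.1401]
tool_rot: [0.564, -0.427, 0.427, -0.563]
ft_force: [-0.0, 0.9, 0.4]
width: 0.156
```

drive_tool --motion "0 0 0.08 0 0 0 -1;0 0 0 0 0 0 -1"

```text
time: 18.03
tcp_pos: [0.5191, 0.2051, 0.14]
tool_rot: [0.565, -0.428, 0.427, -0.563]
ft_force: [-3.4, 0.0, 2.6]
width: 0.155
```

```bash
python3 d.py
```

```text
t 18.03 tcp [0.5191 0.2051 0.14  ] F [-3.4  0.   2.6] w 0.155
need x 0.5  down -0.7  seat short 0.1 F tool [-1.  -2.6 -3.3]
```

It has hit the hard stop: 12.7 mm of travel from first contact and the force reversed. One more light press, then I ease off and release.

drive_tool --motion "0 0 0.08 0 0 0 -1;0 0 0 0 0 0 -1"

```text
time: 18.2
tcp_pos: [0.5192, 0.2051, 0.14]
tool_rot: [0.565, -0.428, 0.426, -0.562]
ft_force: [-5.5, -1.6, 5.2]
width: 0.155
```

drive_tool --motion "0 0 -0.15 0 0 0 -1;0 0 0 0 0 0 -0.7;0 0 0 0 0 0 -0.4;0 0 0 0 0 0 -0.3;0 0 0 0 0 0 -0.2;0 0 0 0 0 0 -0.2;0 0 0 0 0 0 -0.2"

```text
time: 18.78
tcp_pos: [0.52, 0.2052, 0.1403]
tool_rot: [-0.563, 0.427, -0.427, 0.564]
ft_force: [0.2, 0.8, -0.4]
width: 0.4
```

drive_tool --motion "0 0 -1 0 0 0 -0.2;0 0 -2.5 0 0 0 -0.2;0 0 -3 0 0 0 -0.2;0 -1.5 -2 0 0 0 -0.2;0 -3 0 0 0 0 -0.2;0 0 0 0 0 0 -0.2;0 0 0 0 0 0 -0.2;0 0 0 0 0 0 -0.2;0 0 0 0 0 0 -0.2"

```text
time: 19.53
tcp_pos: [0.4375, 0.1819, 0.1846]
tool_rot: [0.564, -0.427, 0.427, -0.563]
ft_force: [-0.1, 0.2, -0.6]
width: 0.397
```

```bash
python3 - <<'E'
import cv2,numpy as np
from h import *
st(); c=cam('wrist'); np.save('w8.npy',c,allow_pickle=True)
u,v=map(int,proj(c,[.54,.21,.142])); print(u,v); u0,v0=max(u-50,0),max(v-37,0)
im=c['img'][v0:v0+75,u0:u0+100]; a=cv2.convertScaleAbs(cv2.resize(im,(800,600),interpolation=cv2.INTER_CUBIC),alpha=1.6)
cv2.imwrite('pics/w8c.png',a)
P=cloud(c); n=(np.hypot(P[...,0]-.546,P[...,1]-.2126)<.045)&(P[...,2]>.1); h,b=np.histogram(P[n][:,2],np.arange(.1,.17,.001)); print([(round(float(x),3),int(k)) for x,k in zip(b,h) if k>8])
E
```

```text
t 19.53 tcp [0.4375 0.1819 0.1846] F [-0.1  0.2 -0.6] w 0.397
258 61
[(0.111, 14), (0.112, 19), (0.113, 24), (0.114, 155), (0.115, 1213), (0.116, 1777), (0.117, 549), (0.118, 36), (0.13, 29), (0.131, 66), (0.132, 87), (0.133, 17), (0.142, 57), (0.143, 245), (0.144, 212), (0.145, 35), (0.147, 11), (0.148, 108), (0.149, 278), (0.15, 228), (0.151, 110), (0.152, 84), (0.153, 150), (0.154, 213), (0.155, 69)]
```

View pics/w8c.png

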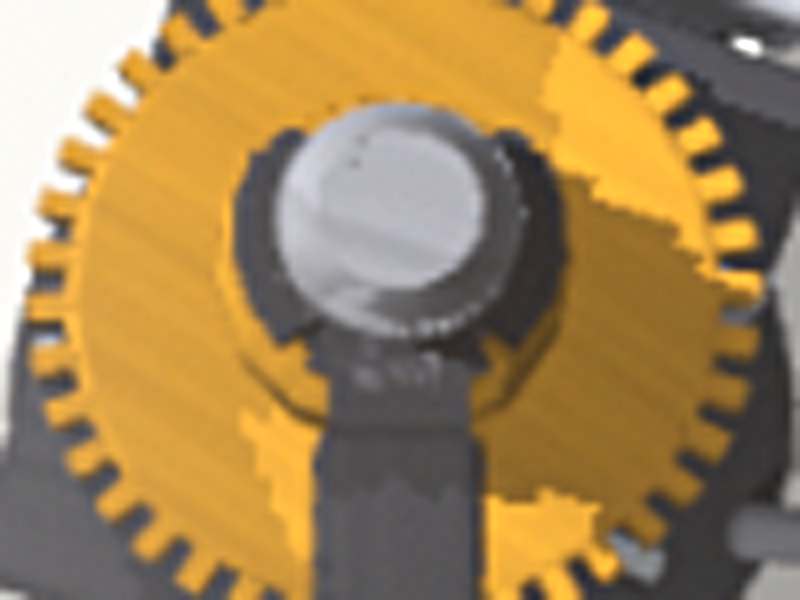

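The clip wraps the shaft symmetrically: arms at (265,230) and (535,240), noses past the shaft's middle. It lies level, with the C's top at 0.1435 and the tab's at 0.1495. The gear is still on its collar, and the gripper is clear.

```bash
python3 -c "
from h import *
print(env.job_done())"
```

```text
the job is handed in; nothing more can be done
None
```

The gear is on the spindle's collar, hub up. The small clip is snapped fully home in the groove above it. I handed the job in at about 19.5 s of robot time, with the gripper open and clear.

- **Gear:** It met the collar where expected. In the last picture its disc top is at about 116 mm and its hub top at about 132 mm, both matching a collar at about 110 mm. I misjudged the seating height by 6 mm, so I pressed it onto the collar with about 36 N (wrist force about 38 N) before easing off. That is under the limits.
- **Clip:** I first felt it touch at about 12.8 mm short, which is the groove's bottom, and felt nothing at 16 mm where the full shaft would be. The readings between steps peaked at about 4 N going in, lower than the 7 N you gave. It then snapped over, pulled itself in and stopped hard after 12.7 mm of travel. My last press on it was about 6 N along the push.
- **Last picture:** The clip sits level and symmetric around the shaft, with its noses past the middle.
- **Not checked:** I did not take another overall picture to confirm nothing else moved. The arm touched nothing else that I know of. The height readings are only good to about 1 mm.

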